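Show the sensor window in the inspection mirror

ROBOT

A 6-joint arm with a two-finger parallel gripper is mounted at the origin on the work surface. World frame = base frame: x ahead of the robot, y to its left, z up, the work surface at z = 0. Lengths are in m, angles in rad, forces in N, time in s.
With the tool pointing down it reaches from about 0.3 to 0.875 m from the base axis. Payload 6.4 kg.
Tool frame: the origin (TCP) lies at the very end of the fingers, on their centre line; the grasp point (between the pads) lies 19 mm behind it (bot.grasp_offset is the distance from the TCP to the grasp point, in m); z points along the fingers, y is the direction in which the jaws open and shut (so a half turn about z gives the same grasp; the last joint's range is limited). The gripper opens to 85 mm and grips with 20 to 120 N. Pads are 22 mm wide; open, the fingers measure 114 mm over their backs; the gripper's body (76 mm by 85 mm) begins 54 mm behind the grasp point. The pads swing forward as they close: fully open they stand 13 mm farther back than shut.
Start: joints at [-1.446, 0.181, 1.607, -0, 1.354, -0.206], TCP at [0.187, -0.544, 0.197] pointing down, gripper open.
Joint ranges: [-2.99, 2.99], [-0.89, 2.07], [0.3, 2.58], [-1.14, 4.28], [0, 2.63], [-3.12, 3.12]. Speed limits (rad/s): [2.57, 2.57, 3.01, 3.14, 3.14, 3.14].

INTERFACE

Orientations are given as a 3x3 rotation matrix whose columns are the frame's x, y, z axes.
In Python, from bench import bot, grab_frame, calibration, order, spotter gives the robot as it stands. The module is installed in compiled form; this text tells all that it offers.
- The arm moves only by the shell command python3 -m inch 'ROWS' [FORCE]. ROWS is a JSON object of lists of equal length, an entry for each row: "rotation": the turn, a rotation vector about the tool's x, y, z in rad, a list of three; "slide": the shift along the tool's x, y, z in m, a list of three; "grip": the opening, from -1 (shut) to 1 (fully open). In form: {"rotation": [[wx, wy, wz], ...], "slide": [[dx, dy, dz], ...], "grip": [grip, ...]}. A call has 1 to 12 rows; each row is the pose to reach, as a shift and turn from the pose commanded when the call began, along the tool's axes at that moment; what a row does not reach only later rows make up. A row lasts 1/8 s, in which the tool goes at most 62.5 mm and 10.7 degrees, less where a joint would pass 70% of its speed; a pose out of reach is approached as far as the arm can. A call with a gripper value outside its range is refused whole. The fingers move at their own pace and stop on an object; FORCE is the grip in N (left out, the last holds). Time passes only in rows, so rows that repeat a pose let the fingers close. It gives the time, the measured TCP pose, the force and the opening at its end, in the units of the state.
- bot.read_state(): the state, without advancing time (a new reading comes with each control period).
- grab_frame(name): name is "scene" or "top" or "wrist"; returns (picture, depth): 400x640x3 uint8, red, green, blue; 400x640 float32, m along the optical axis (not along the pixel's ray), 0 where there is no reading.
- calibration(name): a dict with "fovy" (degrees; the focal length in pixels is half the picture's height over the tangent of half this angle, whatever the lens; pixels are square), "cx", "cy" (the principal point, pixels), "origin" and "attitude" of the camera in the world; the wrist camera has in their place "T_tool_cam" (4x4, takes a point from camera to tool coordinates, whose origin is the TCP and whose axes are the flange's). Camera axes: x right, y up, looking along -z (the intrinsics and any distortion apply to the point x, -y, -z); pixel columns grow to the right and rows downward; lengths in m; the calibration is good to about 2 mm. A picture is of the moment at which its call begins: read the wrist's pose just before it. calibration takes no time and is no camera call.
- order.hand_in(): hands the job in, once; it reports no verdict.
Trained networks look in the newest picture that a camera, given by its name, has taken for a name from the list of things; names that differ only in an ending like _2 or _b are one class to them, and where a whole thing is asked for, a point or a joint stands for the part that bears it (a point fixed in the world has none). Each returns a list of dicts, best first, with "score" (0 to 1); they miss things now and then, are a little off and sometimes report something else, mostly with a low value. They report only what shows in the picture. A call takes as long as a camera call. They do not tell look-alikes from the thing itself.
- spotter.spot_in(camera, thing): "centre" ([x, y, z] in m, in world coordinates, good to about 4 mm: the middle of the surface that is visible of it).
The state is a dict: "time": time; "joint_positions": joint angles; "dq": joint speeds; "effort": joint torques, N m; "tool_pos": TCP position; "tool_rot": TCP orientation; "ft_force": force on the tool from outside, world axes, zero at the start; "wrist_torque": the same for the moment, N m; "opening": opening from 0.0 (shut) to 1.0 (fully open).
Only numpy, scipy, OpenCV 4.12 (cv2) and the standard library are available. Lean on these libraries where they do the work, as an engineer would, in place of code of your own. Each camera call takes 0.05 s, during which the arm holds its last target.

TASK

Get the round sensor housing ready for its inspection photo: roll it on the fixture's plate, without picking it up, until its window faces straight up, and leave it lying there. Then raise the hinged mirror flap by its bar until the flap lines up with the index tab on the scale, and finish while still holding the flap steady at that angle (it drops if let go). Do not shift the index tab or disturb the other things on the bench.

Things in the scene. Friction and masses are not known exactly. Their poses are not given: they have to be found in the camera images.
- fixture: Fixed inspection fixture. Origin on the bench; in its frame an 8 mm thick aluminium plate spans x -190 to +130, y -130 to +130 mm. The housing lies on a dark rubber strip at its -x end, nearer the robot; the mirror flap is over its +x half. At y = 105 mm an upright grey arc, 130 mm radius about the hinge, is the angle scale; top 196 mm above the bench.
- housing: Loose aluminium housing, 40 mm diameter, 70 mm long, about 120 g, black end rings, brass stub 12 mm long on its +y end. Origin at its centre, 28 mm above the bench; y along the cylinder, x out through the window (dark patch 34 x 20 mm with a small green board). At the start the window faces level, away from the robot: it needs a quarter turn, 31 mm of rolling towards the robot. It does not run on.
- window (a point): Middle of the housing's window, on its round surface, 20 mm from its centre (+20 mm on its x axis); 48 mm above the bench when it faces straight up.
- flap: Mirror flap, about 0.3 kg, nearly free hinge. Origin on the hinge axis (its y axis), at x = 110, z = 60 mm in the fixture's frame. Starts down (level on stops), axes parallel to the fixture's; raising turns it about +y, its -x end going up: the angle raised is that between its x axis and the fixture's. Plate 150 mm wide, reaching 80 mm from the hinge; two arms carry the bar. Falls when let go.
- flap_bar (a point): Middle of the flap's bar: level round steel bar, 10 mm diameter, 102 mm free between the arms, parallel to the hinge, 130 mm from it (at x = -130 mm of the flap), 60 mm above the bench when down. Free space: 45 mm between bar and flap plate, 47 mm below it. Can be pinched from above, one finger either side; it turns between the fingers as the flap swings.
- index: Index tab on the scale, a dark steel tab 36 mm x 20 mm x 4 mm with a round black clamping knob, clamped on the arc at the angle wanted (about 35 to 60 degrees, different each time). Origin on the hinge axis like the flap's, axes turned in the same way: the flap is at the marked angle when its x axis is parallel to the index's x axis.
- index_tab (a point): Middle of the index tab, 130 mm from the hinge axis, at y = 117 mm in the fixture's frame.
- pot: Bystander: small white jar with a black lid, 28 mm diameter, 40 mm high, standing on the fixture's plate beside the housing. Origin under its centre.
- flask: Bystander: amber bottle, 30 mm diameter, 75 mm high, standing on the bench by the -y side of the fixture. Origin under its centre.
- tweezers: Bystander: dark tweezers 126 mm long, 6 mm high, lying on the bench by the +y side of the fixture. Origin under their middle.
- spool: Bystander: grey wire spool 54 mm diameter, 40 mm high, standing. Origin under its centre.
- mouse: Bystander: black computer mouse, 33 mm high. Origin on its underside.
- driver: Bystander: screwdriver 160 mm long, lying.
- tray: Bystander: grey compartment tray 90 x 120 x 25 mm. Origin under its centre.
There are look-alikes about, which are no part of the job. What is shaped like the housing but blue or purple is not meant.

How it is judged:
On the way, in this order (a step that is already met when the one before it is completed fails the run):
1. the housing lies still on the plate with its window facing up (within 0.3 rad), let go (angle between housing's own x axis and vertical below 0.3 rad and linear speed of housing below 0.02 m/s and contact force between the fingers and housing below 0.2 N and height (world z) of window above 0.04 m), for 0.3 s.
2. the flap has been raised into line with the index tab (within 0.07 rad) (angle between the x axis of flap and the x axis of index, either way round below 0.07 rad and contact force between the fingers and flap above 0.5 N), for 0.2 s.
At the end, for the whole second after the job is handed in: The fingers hold the flap still, its angle within 0.07 rad (4 degrees) of the index tab's, nothing else propping it; the housing lies untouched and still on the plate with its window within 0.3 rad (17 degrees) of straight up (all of step 2 and angular speed of flap below 0.1 rad/s and contact force between flap and housing below 0.05 N and angle between housing's own x axis and vertical below 0.3 rad and height (world z) of housing between 0.024 and 0.032 m and contact force between the arm and housing below 0.2 N and linear speed of housing below 0.02 m/s and height (world z) of window above 0.04 m); the arm keeps its last pose, push and grip.
It fails at once if the housing is picked up (more than 12 mm off the plate) (height (world z) of housing above 0.04 m).
It fails at once if the index tab is shifted (more than 6 mm) (distance of index_tab from where it was at the start of the episode above 0.006 m).
It fails at once if a bystander is disturbed (moved more than 20 mm) (distance of any of pot, flask, tweezers, spool, mouse, driver, tray from where it was at the start of the episode above 0.02 m).
It also fails if it takes over 42 s, if anything falls off the work surface, if the arm or the gripper's body presses on something with over 40 N, if the wrist force passes 120 N, or if a joint passes its speed limit or range.

## Working session

There is one attempt and no reset: what is moved stays moved. The work goes in short steps, Python scripts to look and compute and a shell command to move; the robot and the scene stay as the last step left them, time stands still between calls to the robot, and variables do not carry over. Pictures are saved under pics/ and viewed, and the job is handed in when it is done.

```bash
mkdir -p pics
cat > h.py <<'E'
import numpy as np, cv2
from bench import bot, grab_frame, calibration, order, spotter
def save(name,fn):
    p,d=grab_frame(name); cv2.imwrite('pics/'+fn,p[:,:,::-1]); np.save('pics/'+fn[:-4]+'.npy',d); return p,d
def cam(name,st=None):
    c=calibration(name); f=200/np.tan(np.radians(c['fovy'])/2)
    if 'origin' in c: o=np.array(c['origin']);R=np.array(c['attitude'])
    else:
        T=np.array(c['T_tool_cam']); Rt=np.array(st['tool_rot']); o=Rt@T[:3,3]+np.array(st['tool_pos']); R=Rt@T[:3,:3]
    return c,f,o,R
def pts(name,d,st=None):
    c,f,o,R=cam(name,st)
    v,u=np.mgrid[0:400,0:640]
    P=np.stack([(u-c['cx'])/f*d,-(v-c['cy'])/f*d,-d],-1)
    W=P@R.T+o; W[d==0]=np.nan; return W
E
python3 - <<'E'
from h import *
print(calibration('scene'),calibration('top'),calibration('wrist'))
s=bot.read_state(); print(s)
for n in ['scene','top']: save(n,n+'0.png')
for n in ['housing','flap','flap_bar','index','index_tab','fixture','pot','window']:
    for c in ['scene','top']:
        print(n,c,[(np.round(r['centre'],3),round(r['score'],2)) for r in spotter.spot_in(c,n)][:3])
E
```

```text
{'fovy': 47.03756045782641, 'cx': 319.3149499313828, 'cy': 199.6469115273828, 'origin': array([ 1.14571599, -0.14727828,  0.98176458]), 'attitude': array([[ 0.21539479, -0.80541764,  0.5521843 ],
       [ 0.97650553,  0.18140329, -0.11631767],
       [-0.00648375,  0.56426524,  0.82556811]])} {'fovy': 50.02456916785286, 'cx': 318.810460055259, 'cy': 203.28420845824368, 'origin': array([ 0.43996755, -0.01465884,  1.11236927]), 'attitude': array([[-0.01127292,  0.99433511, -0.10569106],
       [-0.99982487, -0.01278758, -0.01366429],
       [-0.01493842,  0.10551852,  0.99430513]])} {'fovy': 67.5754435101956, 'cx': 316.5585703967779, 'cy': 194.89412301417897, 'T_tool_cam': array([[-2.40441696e-04,  9.47610889e-01,  3.19426900e-01,
         8.21497569e-02],
       [ 9.99999574e-01,  5.12569767e-04, -7.67859873e-04,
         4.47303621e-04],
       [-8.91360949e-04,  3.19426579e-01, -9.47610609e-01,
        -1.78570497e-01],
       [ 0.00000000e+00,  0.00000000e+00,  0.00000000e+00,
         1.00000000e+00]])}
{'time': 0.0, 'joint_positions': array([-1.44629215e+00,  1.81576005e-01,  1.6
[... 1333 characters left out ...]
e [(array([0.659, 0.022, 0.177]), 0.54)]
index_tab top [(array([0.658, 0.025, 0.178]), 0.63), (array([ 0.609, -0.429,  0.005]), 0.17)]
fixture scene [(array([ 0.643, -0.102,  0.007]), 0.67), (array([ 0.435, -0.432,  0.022]), 0.33)]
fixture top [(array([ 0.596, -0.096,  0.008]), 0.91)]
pot scene [(array([ 0.534, -0.209,  0.044]), 0.53)]
pot top [(array([ 0.519, -0.104,  0.05 ]), 0.47), (array([ 0.523, -0.205,  0.044]), 0.46)]
window scene [(array([ 0.528, -0.103,  0.043]), 0.94), (array([ 0.356, -0.005,  0.036]), 0.67), (array([ 0.352, -0.164,  0.034]), 0.67)]
window top [(array([ 0.514, -0.104,  0.041]), 0.88), (array([ 0.347, -0.16 ,  0.034]), 0.78), (array([ 0.34 , -0.002,  0.037]), 0.68)]
```

View pics/scene0.png

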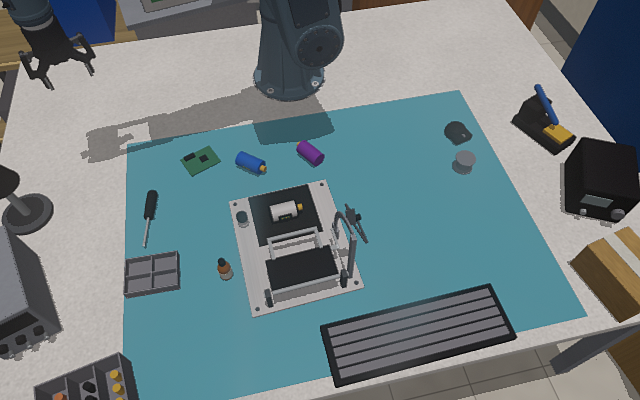

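View pics/top0.png

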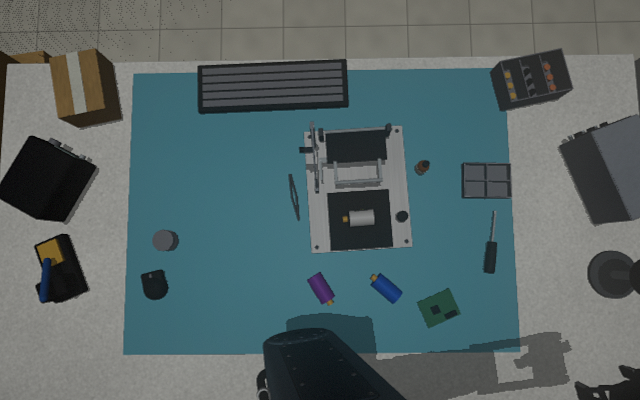

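Run:
```python
from h import *
d=np.load('pics/top0.npy'); p=cv2.imread('pics/top0.png'); W=pts('top',d)
cv2.imwrite('pics/top0z.png',cv2.resize(p[110:260,280:440],None,fx=5,fy=4,interpolation=cv2.INTER_CUBIC)[:600])
# white plate mask: bright grey & z<0.02
hsv=cv2.cvtColor(p,cv2.COLOR_BGR2HSV)
m=np.zeros((400,640),bool); m[110:260,290:420]=True
b=(hsv[...,1]<40)&(hsv[...,2]>100)&m
g=b&(np.abs(W[...,2]-0.008)<0.006)
ys,xs=np.nonzero(g); print('z plate',np.nanmedian(W[g][:,2]),g.sum())
P=W[g][:,:2].astype(np.float32)
r=cv2.minAreaRect(P*1000);print(r, cv2.boxPoints(r))
d2=np.load('pics/scene0.npy'); W2=pts('scene',d2)
p2=cv2.imread('pics/scene0.png')
cv2.imwrite('pics/scene0z.png',cv2.resize(p2[170:320,220:380],None,fx=5,fy=4,interpolation=cv2.INTER_CUBIC))
h2=cv2.cvtColor(p2,cv2.COLOR_BGR2HSV)
m=np.zeros((400,640),bool); m[170:320,220:375]=True
g=(h2[...,1]<40)&(h2[...,2]>100)&m&(np.abs(W2[...,2]-0.008)<0.008)
print('scene z',np.nanmedian(W2[g][:,2]),g.sum());r=cv2.minAreaRect(W2[g][:,:2].astype(np.float32)*1000);print(r,cv2.boxPoints(r))
# bar: z 0.05-0.075 bright near x .68
for n,WW,hh in(('top',W,hsv),('scene',W2,h2)):
    g=(WW[...,2]>0.05)&(WW[...,2]<0.075)&(np.abs(WW[...,0]-0.60)<0.045)&(np.abs(WW[...,1]+0.09)<0.12)
    print(n,'flapfront',g.sum(),WW[g].min(0) if g.any() else '')
    Q=WW[g]; np.set_printoptions(precision=3,suppress=True)
    for y in np.arange(-0.18,0.0,0.01):
        k=np.abs(Q[:,1]-y)<0.005
        if k.any(): print(round(y,3),k.sum(),np.round([Q[k][:,0].min(),np.median(Q[k][:,0]),Q[k][:,0].max(),np.median(Q[k][:,2])],3))
```

```text
z plate 0.008251241443370194 4837
((595.7838745117188, -99.32302856445312), (318.35809326171875, 260.3982238769531), 3.089784622192383) [[ 429.81842    22.106937]
 [ 443.85406  -237.91275 ]
 [ 761.7493   -220.75299 ]
 [ 747.7137     39.266693]]
scene z 0.00740424236261461 5954
((599.3339233398438, -124.26435852050781), (321.88922119140625, 307.0462341308594), 3.2746243476867676) [[ 429.88257    19.81463 ]
 [ 447.42163  -286.73026 ]
 [ 768.7853   -268.34335 ]
 [ 751.2462     38.201538]]
top flapfront 320 [ 0.59302059 -0.15671911  0.05479945]
-0.16 6 [0.605 0.623 0.632 0.064]
-0.15 57 [0.605 0.623 0.645 0.063]
-0.14 16 [0.603 0.607 0.613 0.064]
-0.13 17 [0.602 0.607 0.61  0.063]
-0.12 18 [0.602 0.606 0.611 0.065]
-0.11 15 [0.603 0.605 0.611 0.065]
-0.1 19 [0.601 0.605 0.611 0.064]
-0.09 16 [0.601 0.604 0.609 0.065]
-0.08 16 [0.601 0.604 0.609 0.065]
-0.07 17 [0.599 0.604 0.609 0.063]
-0.06 16 [0.599 0.602 0.606 0.064]
-0.05 20 [0.599 0.603 0.616 0.064]
-0.04 53 [0.599 0.624 0.644 0.063]
-0.01 12 [0.613 0.625 0.64  0.062]
scene flapfront 360 [ 0.596 -0.158  0.05 ]
-0.16 17 [0.611 0.623 0.642 0.063]
-0.15 42 [0.606 0.622 0.644 0.063]
-0.14 20 [0.606 0.613 0.616 0.063]
-0.13 19 [0.604 0.611 0.615 0.063]
-0.12 18 [0.605 0.611 0.614 0.063]
-0.11 18 [0.604 0.61  0.614 0.062]
-0.1 18 [0.605 0.611 0.613 0.064]
-0.09 20 [0.605 0.609 0.613 0.064]
-0.08 18 [0.604 0.61  0.613 0.063]
-0.07 19 [0.603 0.608 0.612 0.064]
-0.06 19 [0.601 0.608 0.612 0.062]
-0.05 35 [0.601 0.61  0.645 0.063]
-0.04 39 [0.604 0.624 0.644 0.062]
-0.01 25 [0.614 0.627 0.644 0.061]
```

View pics/scene0z.png

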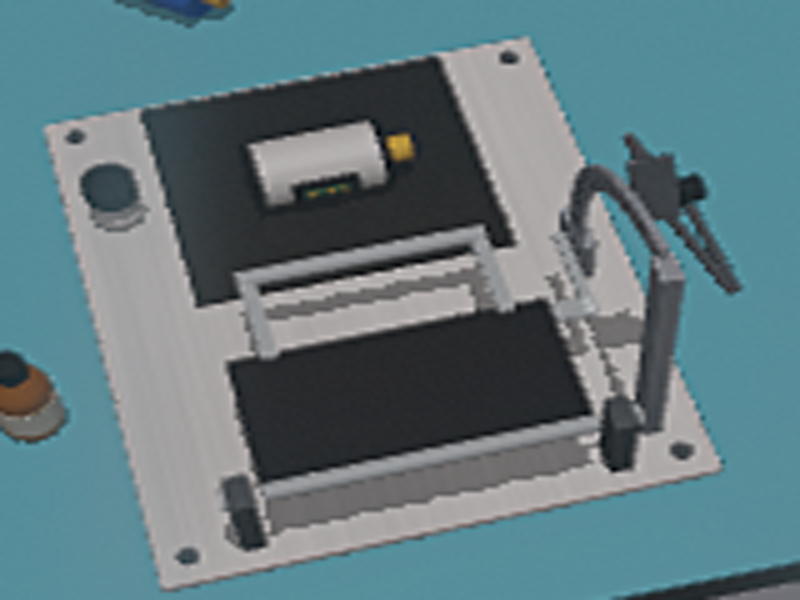

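View pics/top0z.png

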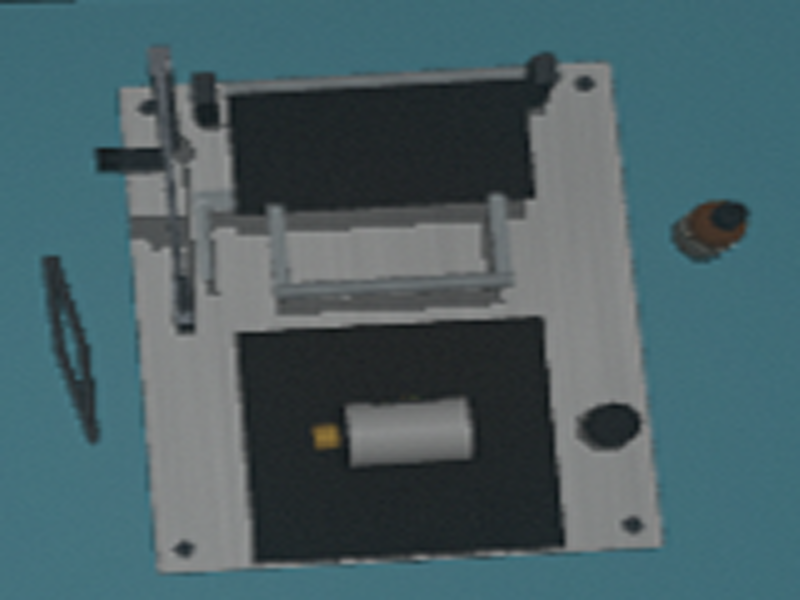

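Run:
```python
from h import *
np.set_printoptions(precision=1,suppress=True)
a=np.radians(3.09);R=np.array([[np.cos(a),-np.sin(a),0],[np.sin(a),np.cos(a),0],[0,0,1]]);o=np.array([.6257,-.0977,0])
for n in('top','scene'):
    p=cv2.imread(f'pics/{n}0.png');W=pts(n,np.load(f'pics/{n}0.npy'));F=(W-o)@R*1000
    x,y,z=F[...,0],F[...,1],F[...,2]
    g=(y>98)&(y<145)&(z>70)&(z<215)&(x>-40)&(x<130)
    print(n)
    for v,u in zip(*np.nonzero(g)):
        f=F[v,u]; 
        th=np.degrees(np.arctan2(f[2]-60,110-f[0])); r=np.hypot(f[2]-60,110-f[0])
        if f[1]>107: print(u,v,f,'r%.0f th%.1f'%(r,th),p[v,u])
    print('pot/housing')
    g=(z>20)&(z<60)&(x<-40)&(x>-190)&(abs(y)<130)
    Q=F[g]
    h=Q[(np.abs(Q[:,1])<70)]; print('housing',h.min(0),h.max(0),np.percentile(h,95,axis=0))
    for yy in range(-45,70,5):
        k=np.abs(h[:,1]-yy)<2.5
        if k.any(): j=h[k]; print(yy,k.sum(),j[:,0].min(),j[:,0].max(),j[:,2].max(), j[j[:,2]>j[:,2].max()-4][:,0].mean())
    q=Q[Q[:,1]<-70]; print('pot',q.min(0),q.max(0))
```

```text
top
309 122 [ 99.8 110.2 188.3] r129 th85.4 [108 102  79]
310 122 [ 99.9 108.  187.3] r128 th85.5 [97 92 86]
309 123 [ 98.  110.4 186.7] r127 th84.6 [105  98  73]
310 123 [ 97.  108.1 189.3] r130 th84.3 [98 94 85]
309 124 [ 95.3 110.5 188.1] r129 th83.4 [106  97  71]
310 124 [ 94.9 108.3 188.8] r130 th83.3 [98 91 84]
309 125 [ 93.1 110.6 187.8] r129 th82.5 [106  98  66]
310 125 [ 92.6 108.4 188.9] r130 th82.3 [96 91 80]
309 126 [ 90.7 110.8 188.5] r130 th81.4 [102  94  62]
310 126 [ 90.4 108.6 188.9] r130 th81.3 [97 92 82]
310 127 [ 87.5 108.7 191. ] r133 th80.3 [97 91 83]
310 128 [ 86.6 108.9 186.3] r128 th79.5 [87 82 72]
310 129 [ 84.9 109.1 184.5] r127 th78.6 [63 58 39]
310 130 [ 85.1 109.4 175.6] r118 th77.9 [64 58 40]
310 131 [ 85.4 109.7 166.5] r109 th77.0 [72 70 54]
310 132 [ 86.  110.  155.9] r99 th76.0 [86 87 84]
311 132 [ 75.3 107.1 193.7] r138 th75.5 [77 71 65]
310 133 [ 85.1 110.2 151.1] r94 th74.7 [95 95 91]
311 133 [ 74.2 107.3 189.9] r135 th74.6 [80 76 70]
310 134 [ 85.2 110.5 142.1] r86 th73.2 [98 96 93]
311 134 [ 70.9 107.4 193.7] r139 th73.7 [81 78 73]
310 135 [ 86.
[... 17794 characters left out ...]
115.56826550020305 -86.04024858988134 49.022790262141626 -105.33494411742896
15 32 -122.96008859478214 -86.14587662286185 48.3325739443764 -108.5743946530326
20 31 -118.52897627259584 -86.31171070253939 49.20408911159691 -104.8710442071073
25 35 -124.25276153257978 -85.32860094282086 50.85895303438326 -107.14229249791451
30 26 -118.20576071564646 -85.73593133652219 49.41144198119996 -104.2668021534488
35 11 -111.52503611654164 -97.9460332196041 38.74388011755337 -104.68121412990509
40 12 -110.17763347181554 -99.62913084813019 38.616093249934536 -105.39925165195575
45 3 -102.26094208711271 -100.27880295766917 29.966828018822888 -101.8623379367859
pot [-120.8 -118.7   20.3] [-94.6 -92.8  51.2]
```

```bash
python3 -m inch '{"rotation":[[0,0,0.14],[0,0,0.277],[0,0,0.277],[0,0,0.277],[0,0,0.277],[0,0,0.277],[0,0,0.277],[0,0,0.277],[0,0,0.277],[0,0,0.277],[0,0,0.277],[0,0,0.277]],"slide":[[0.05,-0.03,0],[0.1,-0.06,0],[0.15,-0.09,0],[0.2,-0.12,0],[0.25,-0.15,0],[0.3,-0.18,0],[0.35,-0.21,0],[0.4,-0.24,0],[0.45,-0.27,0],[0.496,-0.296,0],[0.496,-0.296,0],[0.496,-0.296,0]],"grip":[0,-0.06,-0.06,-0.06,-0.06,-0.06,-0.06,-0.06,-0.06,-0.06,-0.06,-0.06]}'
python3 - <<'E'
from h import *
s=bot.read_state(); print(s['time'],s['tool_pos'],s['tool_rot'],s['opening'])
np.savez('pics/w1s.npz',tool_pos=s['tool_pos'],tool_rot=s['tool_rot'])
save('wrist','w1.png')
E
```

```text
time: 2.4
tool_pos: [0.5595, -0.1027, 0.1966]
tool_rot: [[0.999, 0.055, -0.001], [0.055, -0.999, -0.0], [-0.001, 0.0, -1.0]]
ft_force: [0.2, -0.3, -1.2]
opening: 0.469
2.4 [ 0.55946037 -0.10274176  0.19662658] [[ 9.98510977e-01  5.45456405e-02 -7.76135244e-04]
 [ 5.45455289e-02 -9.98511271e-01 -1.64196059e-04]
 [-7.83935968e-04  1.21616860e-04 -9.99999685e-01]] 0.46908777185011896
```

View pics/w1.png

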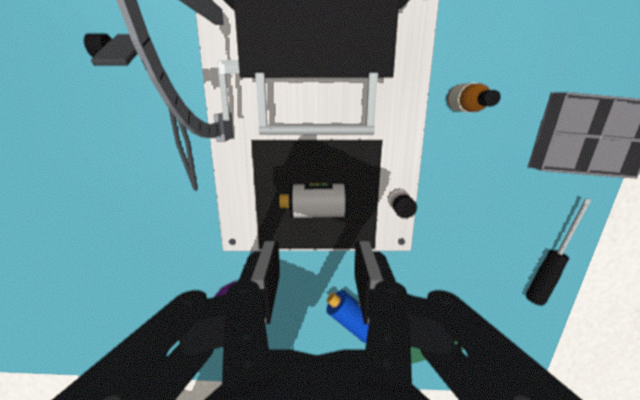

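```bash
cat >> h.py <<'E'
a=np.radians(3.09);RF=np.array([[np.cos(a),-np.sin(a),0],[np.sin(a),np.cos(a),0],[0,0,1]]);oF=np.array([.6257,-.0977,0])
def toF(W): return (W-oF)@RF*1000
E
python3 - <<'E'
from h import *
np.set_printoptions(precision=1,suppress=True)
s=dict(np.load('pics/w1s.npz')); d=np.load('pics/w1.npy'); W=pts('wrist',d,s);F=toF(W);p=cv2.imread('pics/w1.png')
box=np.zeros((400,640),bool);box[60:245,215:425]=1
x,y,z=F[...,0],F[...,1],F[...,2]
h=box&(z>22)&(z<70)&(x<-60)
Q=F[h];H=Q[np.abs(Q[:,1])<70];print('H',H.min(0),H.max(0),H[H[:,2]>46][:,0].mean(),'z95',np.percentile(H[:,2],95))
b=H[np.abs(H[:,1])<25]; 
# circle fit x,z
from scipy.optimize import least_squares
r=least_squares(lambda q:np.hypot(b[:,0]-q[0],b[:,2]-q[1])-20,[-108,28]);print('circle',r.x)
for lo,hi in((-30,-10),(10,30)):
    c=H[(H[:,1]>lo)&(H[:,1]<hi)];r=least_squares(lambda q:np.hypot(c[:,0]-q[0],c[:,2]-q[1])-20,[-108,28],loss='soft_l1');print(lo,r.x)
P=Q[Q[:,1]<-70];print('pot',P.min(0),P.max(0))
bar=box&(z>50)&(z<75)&(np.abs(x+18)<25)
B=F[bar]
for yy in range(-60,61,10):
    k=np.abs(B[:,1]-yy)<5
    if k.any():print(yy,B[k][:,0].min(),B[k][:,0].max(),np.median(B[k][:,2]))
pl=box&(z<16)&(p.min(-1)>150);print('plate z',np.median(z[pl]),F[pl].min(0),F[pl].max(0))
hh=(z>-5)&(z<15)&(np.abs(x+100)<100)&(p.min(-1)>150);print(np.percentile(F[hh],[.5,99.5],axis=0))
E
```

```text
H [-125.5  -39.8   24.1] [-85.7  42.3  51.1] -106.03152582996654 z95 49.75586656625157
circle [-106.9   29.4]
-30 [-106.6   29.4]
10 [-107.3   29.4]
pot [-122.  -118.7   22.2] [-96.6 -92.9  51.7]
-60 -22.03910070660284 6.609218241835748 64.70010600633702
-50 -21.99240453988389 6.569416019997876 64.91412619707484
-40 -22.15334511568536 -13.824883765711007 65.62415513962316
-30 -22.003878761627647 -13.859745390870554 65.63388634179412
-20 -22.092814665457066 -13.891090862488914 65.69998017534287
-10 -22.016690505285926 -13.753166337757557 65.65357595803289
0 -22.09161575734209 -13.829816495393233 65.71426955995918
10 -23.15667318930322 -13.939272117509548 65.70304491706227
20 -23.318578722095687 -13.849770235852711 65.57172144082423
30 -23.301586891872972 -13.803366613007261 65.61735734115834
40 -23.309993833782656 -13.863400137036772 65.34312908196621
50 -23.465219910831824 6.530552409659548 64.62118636898416
60 -23.24649974153479 6.537605855395587 64.33799807943524
plate z 9.419227506687777 [-182.1 -134.9    0.6] [ 52.4 130.6  15.9]
[[-197.8 -449.1    0.4]
 [  -0.8  127.2   11.4]]
```

```bash
python3 -m inch '{"rotation":[[0,0,0],[0,0,0],[0,0,0],[0,0,0],[0,0,0]],"slide":[[0,0,0.05],[0,0,0.1],[0,0,0.145],[0,0,0.182],[0,0,0.182]],"grip":[-0.06,-0.06,-0.06,-0.06,-0.06]}'
python3 -m inch '{"rotation":[[0,0,0],[0,0,0],[0,0,0],[0,0,0],[0,0,0],[0,0,0],[0,0,0],[0,0,0],[0,0,0]],"slide":[[-0.005,0,0],[-0.009,0,0],[-0.013,0,0],[-0.017,0,0],[-0.021,0,0],[-0.025,0,0],[-0.029,0,0],[-0.032,0,0],[-0.032,0,0]],"grip":[-0.06,-0.06,-0.06,-0.06,-0.06,-0.06,-0.06,-0.06,-0.06]}'
python3 - <<'E'
from h import *
save('wrist','w2.png');p,d=save('scene','s2.png');cv2.imwrite('pics/s2z.png',cv2.resize(p[170:270,220:380,::-1],None,fx=5,fy=5,interpolation=cv2.INTER_CUBIC))
p,d=save('top','t2.png');cv2.imwrite('pics/t2z.png',cv2.resize(p[160:260,280:440,::-1],None,fx=5,fy=5,interpolation=cv2.INTER_CUBIC))
E
```

```text
time: 3.08
tool_pos: [0.5563, -0.103, 0.0121]
tool_rot: [[0.999, 0.052, -0.006], [0.052, -0.999, 0.002], [-0.006, -0.003, -1.0]]
ft_force: [-0.2, 0.3, 0.2]
opening: 0.473
time: 4.2
tool_pos: [0.5276, -0.1045, 0.0148]
tool_rot: [[0.999, 0.054, -0.0], [0.054, -0.999, 0.0], [-0.0, -0.0, -1.0]]
ft_force: [0.2, -0.4, -0.5]
opening: 0.472
```

View pics/w2.png

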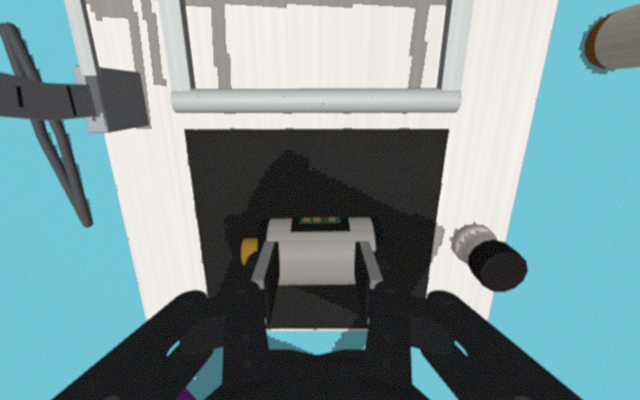

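View pics/s2z.png

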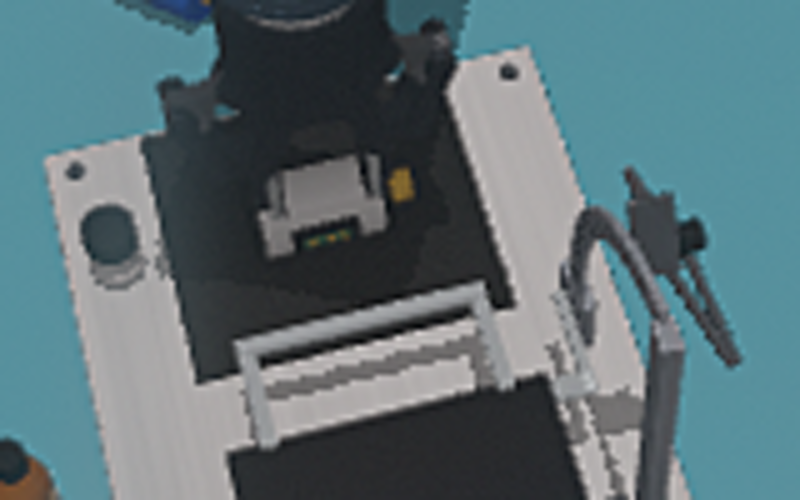

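Run:
```python
from h import *
np.set_printoptions(precision=1,suppress=True)
from scipy.optimize import least_squares
s=bot.read_state();print(s['time'],toF(s['tool_pos']),s['ft_force'])
for n in('top','scene','wrist'):
    F=toF(pts(n,np.load(f'pics/{n[0]}2.npy'),s)); p=cv2.imread(f'pics/{n[0]}2.png')
    x,y,z=F[...,0],F[...,1],F[...,2]
    g=(z>22)&(z<56)&(x>-170)&(x<-50)&(np.abs(y)<60)&(p.min(-1)>85)
    Q=F[g];print(n,len(Q),Q.min(0),Q.max(0),np.percentile(Q,[5,50,95],axis=0))
    k=Q[np.abs(Q[:,1])<14]
    r=least_squares(lambda q:np.hypot(k[:,0]-q[0],k[:,2]-q[1])-20,[-108,28],loss='soft_l1',f_scale=2);print(r.x)
    br=(p[...,2]>120)&(p[...,0]<90)&(x<-60)&(x>-180)&(np.abs(y)<60);print('brass',np.median(F[br],axis=0))
p=cv2.imread('pics/w2.png');cv2.imwrite('pics/w2z.png',cv2.resize(p[190:340,220:420],None,fx=4,fy=4))
```

```text
4.35 [-98.   -1.6  14.9] [-0.4 -1.4  0.2]Traceback (most recent call last):
  File "<stdin>", line 9, in <module>
    return umr_minimum(a, axis, None, out, keepdims, initial, where)
ValueError: zero-size array to reduction operation minimum which has no identity
```

View pics/t2z.png

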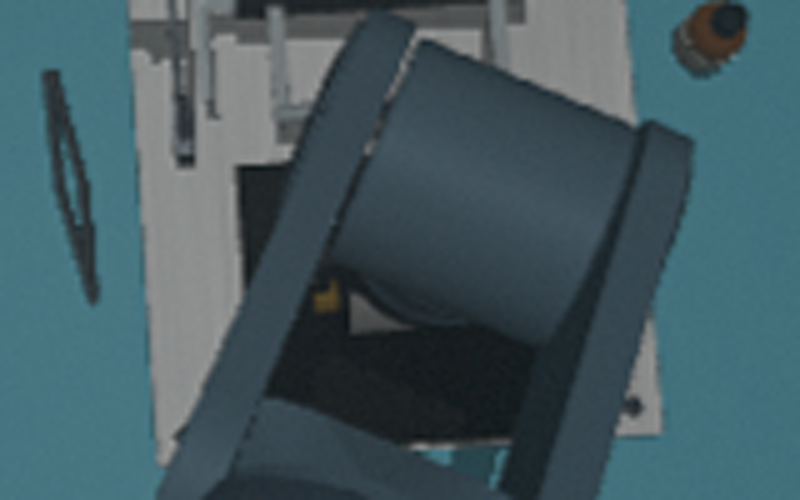

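Run:
```python
from h import *
np.set_printoptions(precision=1,suppress=True)
from scipy.optimize import least_squares
s=bot.read_state()
for n in('scene','wrist'):
    F=toF(pts(n,np.load(f'pics/{n[0]}2.npy'),s)); p=cv2.imread(f'pics/{n[0]}2.png')
    x,y,z=F[...,0],F[...,1],F[...,2]
    g=(z>22)&(z<56)&(x>-170)&(x<-50)&(np.abs(y)<60)&(p.min(-1)>85)
    Q=F[g];print(n,len(Q),Q.min(0),Q.max(0))
    k=Q[np.abs(Q[:,1])<14]
    r=least_squares(lambda q:np.hypot(k[:,0]-q[0],k[:,2]-q[1])-20,[-108,28],loss='soft_l1',f_scale=2);print(r.x)
    br=(p[...,2]>120)&(p[...,0]<90)&(x<-60)&(x>-180)&(np.abs(y)<60);print('brass',np.median(F[br],axis=0))
    if n=='wrist':
        for v in range(215,300,8): print(v,[F[v,u] for u in (263,275,285,320,370)])
p=cv2.imread('pics/w2.png');cv2.imwrite('pics/w2z.png',cv2.resize(p[190:340,220:420],None,fx=4,fy=4))
```

```text
scene 246 [-120.9  -33.7   22.9] [-85.7  25.8  55.3]
[-106.5   27.3]
brass [-102.9   37.8   31.5]
wrist 4913 [-123.9  -34.4   25.2] [-85.7  26.3  56. ]
[-106.8   29.6]
brass [-102.    39.1   35.4]
215 [array([-91.5,  33.3,  10.1]), array([-92.2,  25.6,   8.4]), array([-91.4,  18.7,  10.4]), array([-91.6,  -4.4,   9.8]), array([-91.8, -37.7,   9.6])]
223 [array([-87.1,  29.2,  33. ]), array([-87.5,  22.3,  32.2]), array([-87.2,  16.4,  32.7]), array([-86.5,  -4.1,  34.5]), array([-86.5, -33.1,  34.5])]
231 [array([-89.6,  28.4,  38.6]), array([-89.7,  21.6,  38.4]), array([-89.4,  15.8,  39. ]), array([-89.3,  -4.1,  39.2]), array([-89.9, -32.7,  38.1])]
239 [array([-93.1,  28.1,  41.6]), array([-92.3,  21.1,  43.1]), array([-92.6,  15.6,  42.6]), array([-92.2,  -4. ,  43.5]), array([-92.7, -32.1,  42.6])]
247 [array([-86.2,  24. ,  63.8]), array([-86.5,  18.2,  63.1]), array([-96.2,  15.4,  45.2]), array([-96.2,  -4. ,  45.3]), array([-86.2, -28.1,  63.8])]
255 [array([-86.7,  22.9,  70.4]), array([-89. ,  17.9,  66.5]), array([-99.4,  15.2,  48.5]), array([-99.6,  -4. ,  48.1]), array([-86.8, -27. ,  70.4])]
263 [array([-86.9,  21.8,  77. ]), array([-92.9,  18. ,  67.2]), array([-103.4,   15.2,   50.1]), array([-103.5,   -4. ,   50. ]), array([-85.9, -25.5,  78.8])]
271 [array([-86.6,  20.6,  83.9]), array([-97. ,  18.1,  67.8]), array([-108.1,   15.3,   50.7]), array([-109.2,   -4. ,   48.9]), array([-86.6, -24.7,  84.1])]
279 [array([-86.8,  19.7,  89.4]), array([-100.3,   18. ,   69.6]), array([-114.6,   15.7,   48.6]), array([-115.2,   -4. ,   47.9]), array([-86.7, -23.7,  89.6])]
287 [array([-90.8,  20. ,  89.1]), array([-103.8,   18. ,   71.1]), array([-147.7,   20.7,   10.1]), array([-148. ,   -4.6,    9.6]), array([-90. , -23.8,  90.3])]
295 [array([-91.7,  19.3,  93.1]), array([-108.2,   18.1,   71.4]), array([-154.1,   20.8,   10.7]), array([-154. ,   -4.6,   10.8]), array([-93.1, -23.8,  91.3])]
```

View pics/w2z.png

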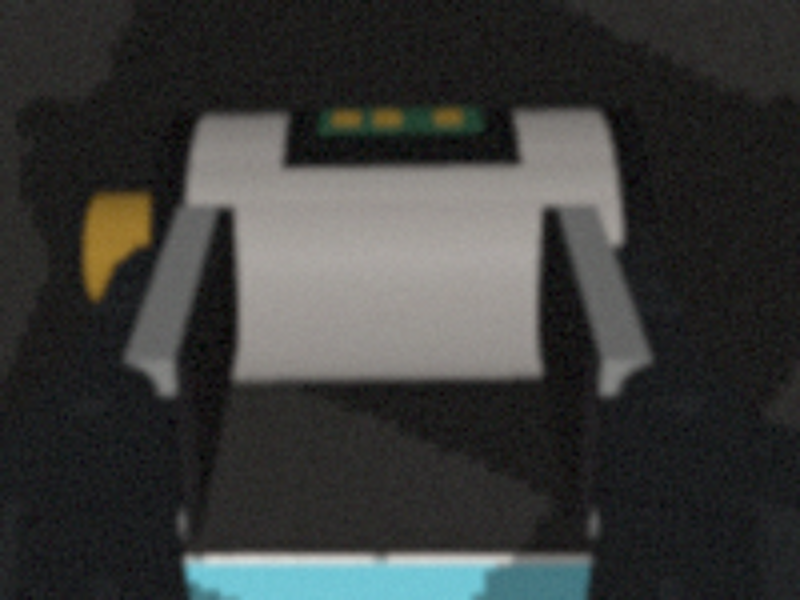

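Run:
```python
from h import *
np.set_printoptions(precision=0,suppress=True)
F=toF(pts('scene',np.load('pics/s2.npy'))); p=cv2.imread('pics/s2.png')
for v in range(194,226,2): print(v,[tuple(np.round(F[v,u])) for u in (275,279,294,295,297,301)])
s=dict(np.load('pics/w1s.npz'));d=np.load('pics/w1.npy');c,f,o,R=cam('wrist',s);W=pts('wrist',d,s)
T=(W-s['tool_pos'])@s['tool_rot']*1000
print('w1 tool coords')
for v in range(236,330,6): print(v,[tuple(np.round(T[v,u])) for u in (258,264,268,370,374,380)])
```

```text
194 [(np.float64(-77.0), np.float64(-21.0), np.float64(145.0)), (np.float64(-78.0), np.float64(-12.0), np.float64(140.0)), (np.float64(-82.0), np.float64(23.0), np.float64(122.0)), (np.float64(-79.0), np.float64(25.0), np.float64(125.0)), (np.float64(-94.0), np.float64(32.0), np.float64(102.0)), (np.float64(nan), np.float64(nan), np.float64(nan))]
196 [(np.float64(-80.0), np.float64(-21.0), np.float64(134.0)), (np.float64(-167.0), np.float64(-2.0), np.float64(6.0)), (np.float64(-80.0), np.float64(22.0), np.float64(117.0)), (np.float64(-86.0), np.float64(26.0), np.float64(107.0)), (np.float64(-87.0), np.float64(30.0), np.float64(104.0)), (np.float64(-86.0), np.float64(40.0), np.float64(101.0))]
198 [(np.float64(-81.0), np.float64(-22.0), np.float64(125.0)), (np.float64(-162.0), np.float64(-4.0), np.float64(5.0)), (np.float64(-87.0), np.float64(23.0), np.float64(99.0)), (np.float64(-86.0), np.float64(25.0), np.float64(99.0)), (np.float64(-87.0), np.float64(30.0), np.float64(95.0)), (np.float64(-144.0), np.float64(50.0), np.float64(9.0))]
200 [(np.float64(-82.0), np.float64(-22.0), np.f
[... 9400 characters left out ...]
oat64(17.0), np.float64(-17.0), np.float64(-105.0)), (np.float64(18.0), np.float64(-15.0), np.float64(-105.0)), (np.float64(-8.0), np.float64(-20.0), np.float64(-75.0)), (np.float64(17.0), np.float64(17.0), np.float64(-105.0)), (np.float64(17.0), np.float64(18.0), np.float64(-105.0)), (np.float64(18.0), np.float64(19.0), np.float64(-106.0))]
326 [(np.float64(17.0), np.float64(-17.0), np.float64(-107.0)), (np.float64(17.0), np.float64(-15.0), np.float64(-107.0)), (np.float64(-258.0), np.float64(-74.0), np.float64(195.0)), (np.float64(17.0), np.float64(16.0), np.float64(-107.0)), (np.float64(17.0), np.float64(17.0), np.float64(-107.0)), (np.float64(17.0), np.float64(19.0), np.float64(-107.0))]
```

```bash
python3 -c "
from h import *
print(bot.grasp_offset)"
python3 -m inch '{"rotation":[[0,0,0],[0,0,0],[0,0,0],[0,0,0],[0,0,0],[0,0,0]],"slide":[[0.02,0,0],[0.035,0,0],[0.035,0,0.004],[0.035,0,0.008],[0.035,0,0.012],[0.035,0,0.012]],"grip":[-0.06,-0.06,-0.06,-0.06,-0.06,-0.06]}'
```

```text
0.0187
time: 5.1
tool_pos: [0.5619, -0.1025, 0.0023]
tool_rot: [[0.999, 0.054, -0.001], [0.054, -0.999, 0.0], [-0.001, -0.001, -1.0]]
ft_force: [0.4, -0.0, -0.3]
opening: 0.47
```

```bash
python3 -m inch '{"rotation":[[0,0,0],[0,0,0],[0,0,0],[0,0,0]],"slide":[[0,0,0.01],[0,0,0.02],[0,0,0.027],[0,0,0.027]],"grip":[-0.06,-0.06,-0.06,-0.06]}'
python3 - <<'E'
from h import *
np.set_printoptions(precision=1,suppress=True)
s=bot.read_state();print(s['tool_pos'])
p,d=save('wrist','w3.png')
T=(pts('wrist',d,s)-s['tool_pos'])@s['tool_rot']*1000;F=toF(pts('wrist',d,s))
for v in range(230,262,4):print(v,[(T[v,u],F[v,u][2]) for u in(260,264,268)])
cv2.imwrite('pics/w3z.png',cv2.resize(p[190:340,220:420,::-1],None,fx=4,fy=4))
E
```

```text
time: 5.6
tool_pos: [0.562, -0.1023, -0.0251]
tool_rot: [[0.999, 0.054, -0.002], [0.054, -0.999, 0.001], [-0.002, -0.001, -1.0]]
ft_force: [-0.0, -0.1, 0.5]
opening: 0.47
[ 0.6 -0.1 -0. ]
230 [(array([ 14.4, -29.3, -35.1]), np.float64(9.929403236011158)), (array([ 14.4, -27.2, -35. ]), np.float64(9.89043629132963)), (array([ 14.6, -25. , -35.4]), np.float64(10.244557224306977))]
234 [(array([ 11.9, -29.5, -34.8]), np.float64(9.64358757364403)), (array([ 12. , -27.4, -34.9]), np.float64(9.742040219792969)), (array([ 12.3, -25.1, -35.5]), np.float64(10.328173508458939))]
238 [(array([  9.9, -29.5, -35.4]), np.float64(10.245976201849306)), (array([  9.5, -27.6, -34.5]), np.float64(9.412666680392617)), (array([  9.4, -25.4, -34.4]), np.float64(9.294912988752458))]
242 [(array([  7.6, -29.6, -35.5]), np.float64(10.342938383071404)), (array([ 11.4, -26.1, -42.8]), np.float64(17.625732740976787)), (array([ 12. , -23.9, -43.9]), np.float64(18.81063567182148))]
246 [(array([  5.3, -29.7, -35.7]), np.float64(10.62986862932666)), (array([ 11.5, -25.3, -47.2]), np.float64(22.105487302651245)), (array([ 11.6, -23.3, -47.4]), np.float64(22.237950580458964))]
250 [(array([  2.5, -30.1, -34.9]), np.float64(9.79515138354714)), (array([ 11.5, -24.7, -51.2]), np.float64(26.08824977112928)), (array([ 11.2, -22.9, -50.7]), np.float64(25.587698265044118))]
254 [(array([ 12. , -25.8, -55.8]), np.float64(30.644636703417216)), (array([ 11.2, -24.2, -54.4]), np.float64(29.318563397283366)), (array([ 11.3, -22.2, -54.7]), np.float64(29.53006446651446))]
258 [(array([ 11. , -25.5, -57.7]), np.float64(32.55170110132217)), (array([ 11.5, -23.5, -58.5]), np.float64(33.37228827538552)), (array([ 11.3, -21.7, -58.3]), np.float64(33.143474307495566))]
```

View pics/w3z.png

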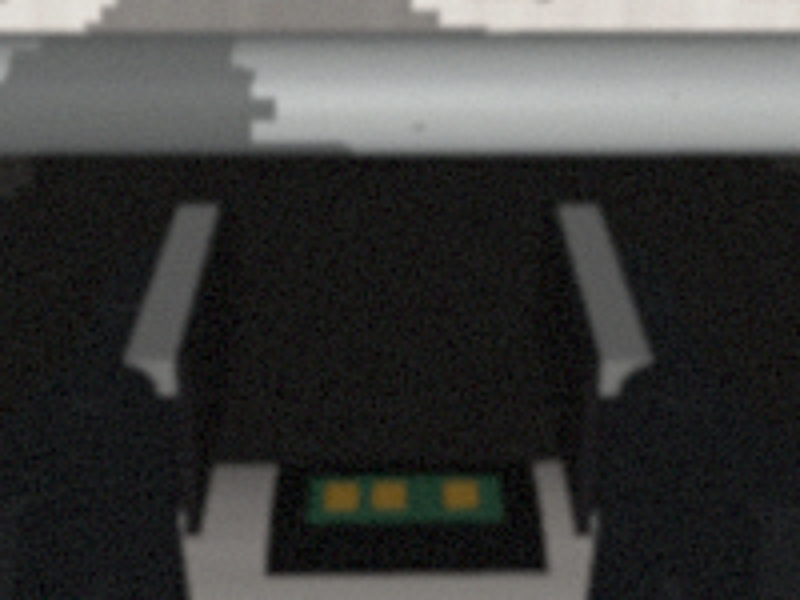

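```bash
python3 -m inch '{"rotation":[[0,0,0],[0,0,0],[0,0,0],[0,0,0],[0,0,0],[0,0,0],[0,0,0],[0,0,0],[0,0,0],[0,0,0],[0,0,0],[0,0,0]],"slide":[[-0.005,0,0],[-0.009,0,0],[-0.013,0,0],[-0.017,0,0],[-0.021,0,0],[-0.025,0,0],[-0.029,0,0],[-0.032,0,0],[-0.035,0,0],[-0.038,0,0],[-0.040,0,0],[-0.040,0,0]],"grip":[-0.06,-0.06,-0.06,-0.06,-0.06,-0.06,-0.06,-0.06,-0.06,-0.06,-0.06,-0.06]}'
cat >> h.py <<'E'
from scipy.optimize import least_squares
def house(fn,s,n='wrist'):
    p,d=save(n,fn); F=toF(pts(n,d,s)); x,y,z=F[...,0],F[...,1],F[...,2]
    g=(z>36)&(z<56)&(x>-185)&(x<-60)&(np.abs(y)<34)&(p.min(-1)>100)
    k=F[g]; print('n',len(k))
    r=least_squares(lambda q:np.hypot(k[:,0]-q[0],k[:,2]-29.4)-20,[-125],loss='soft_l1',f_scale=2); print('centre x',r.x)
    # dark window pixels on the round surface
    w=(z>36)&(z<56)&(abs(x-r.x[0])<21)&(np.abs(y+1)<20)&(p.max(-1)<110)
    q=F[w]; 
    if len(q):
        th=np.degrees(np.arctan2(q[:,0]-r.x[0],q[:,2]-29.4)); print('window n',len(q),'theta pct',np.percentile(th,[2,50,98]),'y',np.percentile(q[:,1],[2,98]),'rangeedge',np.percentile(q[:,0],[2,98]))
    return p,F
E
python3 - <<'E'
from h import *
np.set_printoptions(precision=1,suppress=True)
s=bot.read_state();print(s['time'],s['ft_force'],toF(s['tool_pos']))
p,F=house('w4.png',s)
cv2.imwrite('pics/w4z.png',cv2.resize(p[190:340,220:420,::-1],None,fx=4,fy=4))
E
```

```text
time: 7.15
tool_pos: [0.5227, -0.1048, -0.0241]
tool_rot: [[0.999, 0.054, -0.0], [0.054, -0.999, 0.0], [-0.0, -0.0, -1.0]]
ft_force: [0.3, 0.5, -0.3]
opening: 0.471
7.15 [ 0.3  0.5 -0.3] [-103.3   -1.5  -24.1]
n 2879
centre x [-134.3]
window n 1568 theta pct [12.9 26.4 38. ] y [-20.3  12.1] rangeedge [-129.7 -121.3]
```

View pics/w4z.png

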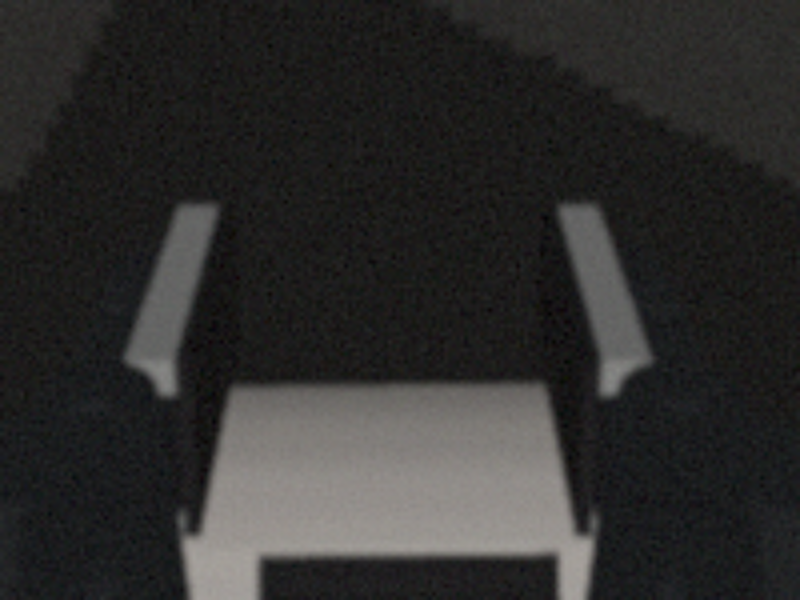

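```bash
python3 -m inch '{"rotation":[[0,0,0],[0,0,0],[0,0,0]],"slide":[[-0.002,0,0],[-0.0037,0,0],[-0.0037,0,0]],"grip":[-0.06,-0.06,-0.06]}'
python3 -m inch '{"rotation":[[0,0,0],[0,0,0],[0,0,0],[0,0,0],[0,0,0]],"slide":[[0.005,0,0],[0.03,0,0],[0.04,0,-0.03],[0.04,0,-0.08],[0.04,0,-0.08]],"grip":[-0.06,-0.06,-0.06,-0.06,-0.06]}'
python3 - <<'E'
from h import *
np.set_printoptions(precision=1,suppress=True)
s=bot.read_state();print(s['time'],s['ft_force'],toF(s['tool_pos']))
p,F=house('w5.png',s)
cv2.imwrite('pics/w5z.png',cv2.resize(p[190:340,220:420,::-1],None,fx=4,fy=4))
s=bot.read_state();p,F=house('s5.png',s,'scene');cv2.imwrite('pics/s5z.png',cv2.resize(p[170:270,220:380,::-1],None,fx=5,fy=5,interpolation=cv2.INTER_CUBIC))
E
```

```text
time: 7.58
tool_pos: [0.5189, -0.1049, -0.0241]
tool_rot: [[0.999, 0.054, -0.0], [0.054, -0.999, 0.0], [-0.0, -0.0, -1.0]]
ft_force: [0.4, -0.1, -0.1]
opening: 0.468
time: 8.2
tool_pos: [0.5631, -0.1041, 0.0604]
tool_rot: [[0.999, 0.054, 0.008], [0.054, -0.999, -0.003], [0.008, 0.004, -1.0]]
ft_force: [0.5, 0.6, -0.1]
opening: 0.47
8.2 [ 0.5  0.6 -0.1] [-62.9  -3.   60.4]
n 2323
centre x [-138.6]
window n 689 theta pct [-42.    8.9  25.2] y [-20.8  11.3] rangeedge [-152.  -129.5]
n 95
centre x [-140.2]
window n 24 theta pct [ 6.4 22.9 52.3] y [-10.8  11.7] rangeedge [-138.4 -123.7]
```

View pics/w5z.png

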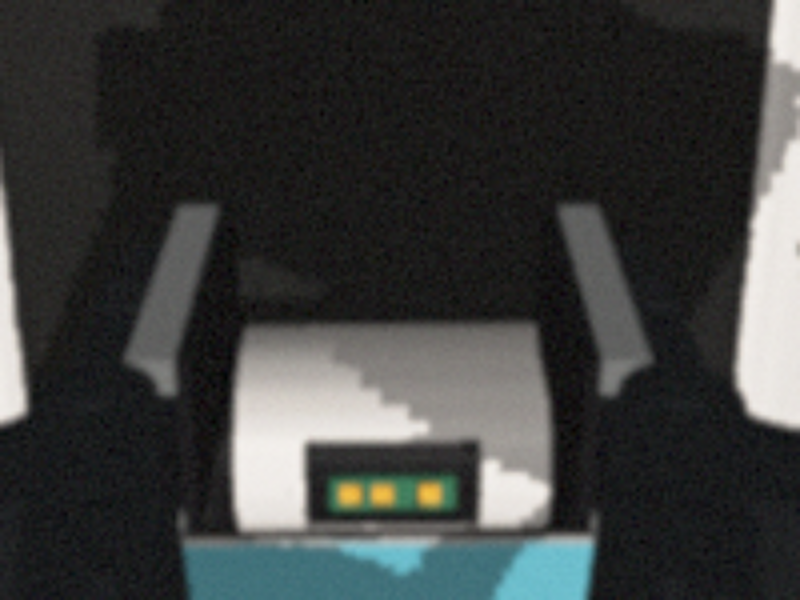

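View pics/s5z.png

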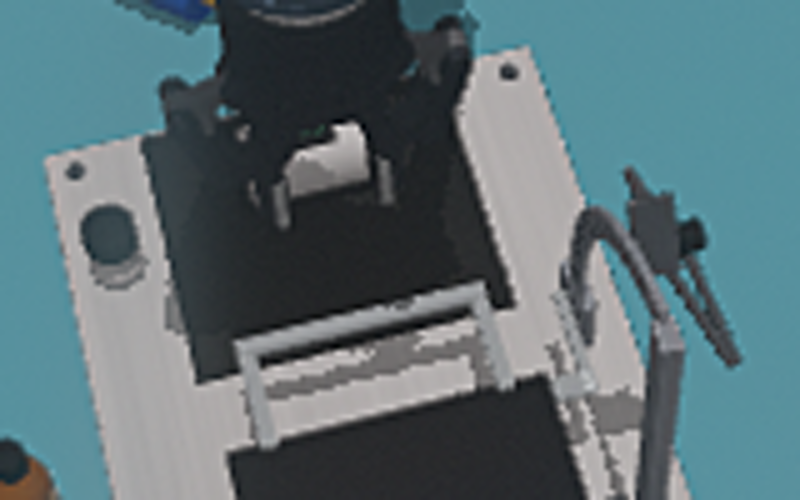

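Run:
```python
from h import *
np.set_printoptions(precision=4,suppress=True)
s=bot.read_state();print(s['time'],s['joint_positions'],s['tool_pos'],s['tool_rot'])
t=oF+RF@np.array([-.018,0,0]);print('bar',t,(t-s['tool_pos'])@s['tool_rot'])
```

```text
8.3 [-0.3904  0.332   1.7299  0.      1.0784  1.1265] [ 0.5596 -0.1029  0.0563] [[ 0.9985  0.0539  0.0012]
 [ 0.0539 -0.9985 -0.0005]
 [ 0.0012  0.0006 -1.    ]]
bar [ 0.6077 -0.0987  0.    ] [ 0.0482 -0.0017  0.0564]
```

```bash
python3 -m inch '{"rotation":[[0,0,0.17],[0,0,0.34],[0,0,0.51],[0,0,0.69],[0,0,0.87],[0,0,1.05],[0,0,1.22],[0,0,1.4],[0,0,1.571],[0,0,1.571],[0,0,1.571]],"slide":[[0.005,0,-0.02],[0.012,0,-0.04],[0.02,0,-0.06],[0.03,-0.001,-0.06],[0.04,-0.001,-0.06],[0.048,-0.0017,-0.06],[0.048,-0.0017,-0.06],[0.048,-0.0017,-0.06],[0.048,-0.0017,-0.06],[0.048,-0.0017,-0.06],[0.048,-0.0017,-0.06]],"grip":[-0.06,-0.06,-0.06,-0.06,-0.06,-0.06,-0.06,-0.06,-0.06,-0.06,-0.06]}'
python3 - <<'E'
from h import *
np.set_printoptions(precision=3,suppress=True)
s=bot.read_state();print(s['joint_positions'],toF(s['tool_pos']))
p,d=save('wrist','w6.png')
s=bot.read_state();p,d=save('top','t6.png');cv2.imwrite('pics/t6z.png',cv2.resize(p[160:260,280:440,::-1],None,fx=5,fy=5,interpolation=cv2.INTER_CUBIC))
p,d=save('scene','s6.png');cv2.imwrite('pics/s6z.png',cv2.resize(p[170:270,220:380,::-1],None,fx=5,fy=5,interpolation=cv2.INTER_CUBIC))
E
```

```text
time: 9.68
tool_pos: [0.6063, -0.0983, 0.1148]
tool_rot: [[0.057, -0.998, -0.002], [-0.998, -0.057, 0.001], [-0.001, 0.002, -1.0]]
ft_force: [-0.2, 0.3, -0.5]
opening: 0.47
[-0.354  0.349  1.573  0.     1.222  2.731] [-19.39    0.411 114.823]
```

View pics/w6.png

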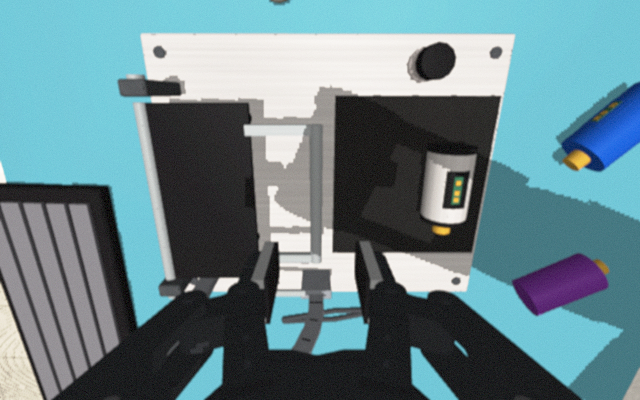

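View pics/t6z.png

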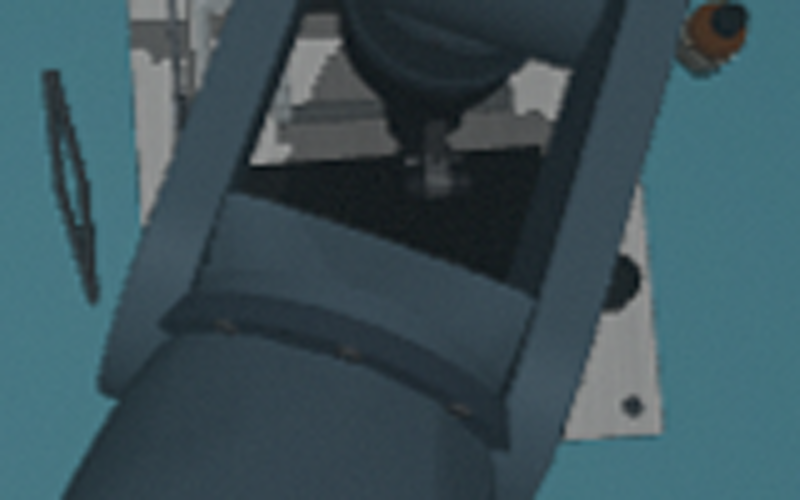

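View pics/s6z.png

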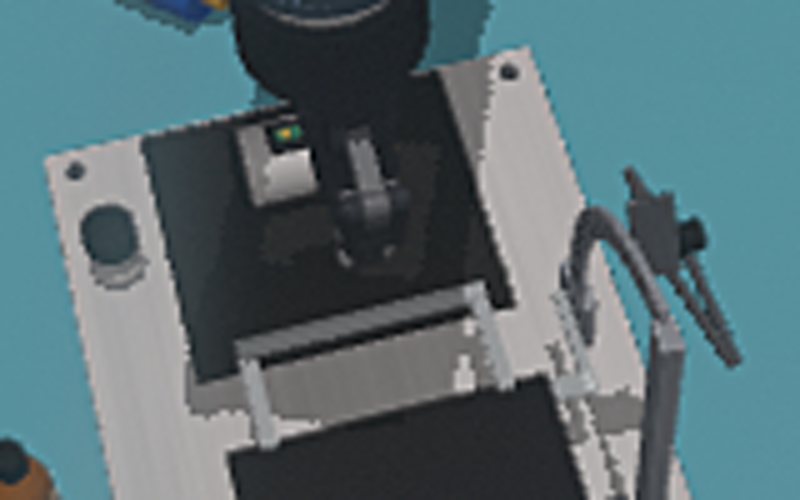

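Run:
```python
from h import *
np.set_printoptions(precision=1,suppress=True)
s=bot.read_state();d=np.load('pics/w6.npy');p=cv2.imread('pics/w6.png');F=toF(pts('wrist',d,s));x,y,z=F[...,0],F[...,1],F[...,2]
cv2.imwrite('pics/w6z.png',cv2.resize(p[130:250,390:510],None,fx=5,fy=5))
g=(z>30)&(z<56)&(x>-185)&(x<-100)&(np.abs(y)<30);k=F[g]
r=least_squares(lambda q:np.hypot(k[:,0]-q[0],k[:,2]-q[1])-20,[-135,29],loss='soft_l1',f_scale=2);print(r.x,k.min(0),k.max(0))
cx,cz=r.x
for v in (178,186,190,200):
    print(v,[(u,int(p[v,u].max()),round(float(np.degrees(np.arctan2(x[v,u]-cx,z[v,u]-cz))))) for u in range(428,480,2)])
b=(z>52)&(z<75)&(np.abs(x+18)<14)&(np.abs(y)<45)
B=F[b];print('bar',np.percentile(B[:,0],[1,99]),np.percentile(B[:,2],90),len(B))
for lo in(-40,-20,0,20,):
    q=B[(B[:,1]>lo)&(B[:,1]<lo+15)]
    if len(q):rr=least_squares(lambda w:np.hypot(q[:,0]-w[0],q[:,2]-w[1])-5,[-18,60],loss='soft_l1');print(lo,rr.x)
```

```text
[-138.6   30.3] [-155.7  -30.    30. ] [-118.    30.    52.8]
178 [(428, 143, 77), (430, 168, 69), (432, 173, 64), (434, 196, 56), (436, 213, 52), (438, 217, 46), (440, 224, 43), (442, 228, 37), (444, 235, 33), (446, 135, 28), (448, 36, 24), (450, 40, 19), (452, 45, 15), (454, 77, 11), (456, 123, 7), (458, 126, 3), (460, 137, -4), (462, 120, -7), (464, 45, -14), (466, 19, -20), (468, 91, -27), (470, 178, -41), (472, 107, -121), (474, 35, -120), (476, 30, -119), (478, 28, -117)]
186 [(428, 154, 70), (430, 175, 63), (432, 187, 60), (434, 203, 54), (436, 214, 49), (438, 222, 45), (440, 229, 40), (442, 227, 35), (444, 205, 30), (446, 63, 25), (448, 30, 21), (450, 36, 17), (452, 56, 12), (454, 119, 8), (456, 136, 3), (458, 142, -1), (460, 125, -6), (462, 73, -11), (464, 28, -19), (466, 61, -27), (468, 202, -37), (470, 202, -48), (472, 60, -120), (474, 24, -119), (476, 31, -116), (478, 34, -116)]
190 [(428, 158, 73), (430, 170, 65), (432, 186, 60), (434, 208, 52), (436, 218, 49), (438, 223, 42), (440, 229, 38), (442, 232, 33), (444, 162, 29), (446, 40, 24), (448, 37, 20), (450, 44, 16), (452, 70, 11), (454, 135, 6), (456, 141, 0), (458, 141, -3), (460, 127, -9), (462, 51, -12), (464, 27, -24), (466, 106, -27), (468, 220, -36), (470, 156, -121), (472, 33, -119), (474, 33, -120), (476, 34, -118), (478, 27, -115)]
200 [(428, 170, 68), (430, 188, 60), (432, 200, 55), (434, 215, 50), (436, 220, 44), (438, 226, 39), (440, 235, 35), (442, 223, 30), (444, 64, 25), (446, 36, 21), (448, 44, 17), (450, 51, 11), (452, 128, 6), (454, 237, 2), (456, 246, -3), (458, 184, -9), (460, 73, -12), (462, 30, -20), (464, 79, -27), (466, 213, -32), (468, 182, -52), (470, 47, -119), (472, 27, -118), (474, 31, -115), (476, 30, -115), (478, 31, -115)]
bar [-22.7 -13.3] 67.46078401185595 1253
-40 [-18.1  62.2]
-20 [-18.   62.1]
0 [-18.1  62.1]
20 [-18.1  62.1]
```

View pics/w6z.png

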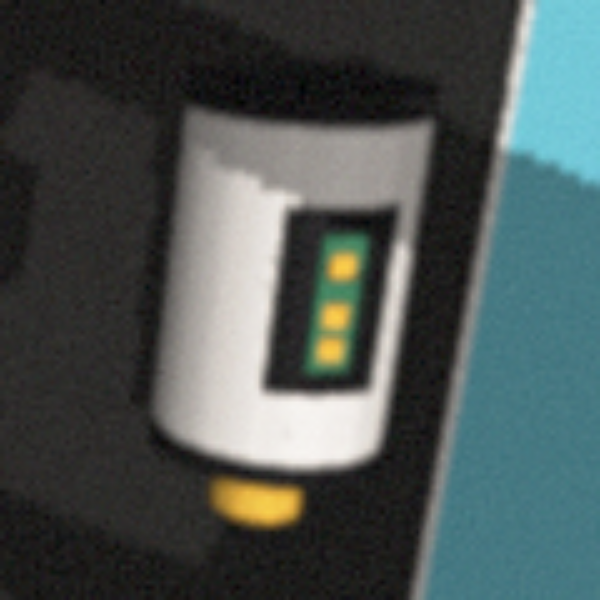

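```bash
python3 -m inch '{"rotation":[[0,0,0],[0,0,0],[0,0,0],[0,0,0],[0,0,0]],"slide":[[0,-0.0013,0.04],[0,-0.0013,0.07],[0,-0.0013,0.095],[0,-0.0013,0.111],[0,-0.0013,0.111]],"grip":[-0.06,-0.06,-0.06,-0.06,-0.06]}'
python3 - <<'E'
from h import *
np.set_printoptions(precision=1,suppress=True)
s=bot.read_state();p,d=save('wrist','w7.png')
T=(pts('wrist',d,s)-s['tool_pos'])@np.array(s['tool_rot'])*1000
g=(np.abs(T[...,0]-25)<10)&(T[...,2]>-75)&(T[...,2]<-50)&(np.abs(T[...,1])<15)
print(T[g].min(0),T[g].max(0),np.median(T[g],axis=0))
E
```

```text
time: 10.45
tool_pos: [0.6072, -0.0981, 0.0037]
tool_rot: [[0.054, -0.999, -0.002], [-0.999, -0.054, 0.001], [-0.001, 0.002, -1.0]]
ft_force: [0.4, 0.1, 0.6]
opening: 0.467
[ 15.   -4.9 -64.2] [ 35.    4.9 -57.7] [ 25.5  -0.  -62. ]
```

View pics/w7.png

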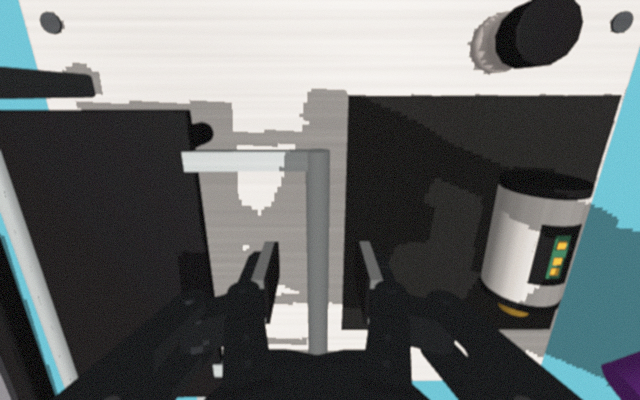

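```bash
python3 -m inch '{"rotation":[[0,0,0],[0,0,0],[0,0,0],[0,0,0],[0,0,0],[0,0,0]],"slide":[[0,0,0],[0,0,0],[0,0,0],[0,0,0],[0,0,0],[0,0,0]],"grip":[-0.5,-1,-1,-1,-1,-1]}' 30
python3 - <<'E'
from h import *
np.set_printoptions(precision=4,suppress=True)
s=bot.read_state();print(s['time'],s['opening'],s['ft_force'],s['tool_rot'],s['joint_positions'])
th=np.radians(np.arange(0,60,5))
for t in np.radians([5,10,15,20,25,30,35,40,45,50,55,58.8]):
    print(round(np.degrees(t),1),'slide y',-.13*(1-np.cos(t)),'z',-.13*np.sin(t))
E
```

```text
time: 11.25
tool_pos: [0.607, -0.0989, 0.0061]
tool_rot: [[0.054, -0.999, -0.003], [-0.999, -0.054, -0.001], [0.0, 0.003, -1.0]]
ft_force: [-8.3, -1.1, 8.7]
opening: 0.101
11.25 0.10080704753077956 [-8.2627 -1.0673  8.7163] [[ 0.0541 -0.9985 -0.0025]
 [-0.9985 -0.0541 -0.0006]
 [ 0.0004  0.0026 -1.    ]] [-0.3534  0.4957  1.619  -0.0016  1.029   2.7349]
5.0 slide y -0.0004946892480730791 z -0.011330246557195563
10.0 slide y -0.0019749921084129575 z -0.022574263096700943
15.0 slide y -0.004429642582421119 z -0.033646475863327696
20.0 slide y -0.007839959297831905 z -0.044462618632336935
25.0 slide y -0.012179987685235509 z -0.05494037402629093
30.0 slide y -0.01741669750802297 z -0.06499999999999999
35.0 slide y -0.023510234242431066 z -0.074564936725636
40.0 slide y -0.03041422239453286 z -0.08356238925925011
45.0 slide y -0.03807611844574882 z -0.09192388155425117
50.0 slide y -0.04643761074074988 z -0.09958577760546715
55.0 slide y -0.055435063274364 z -0.10648976575756894
58.8 slide y -0.06265648878149306 z -0.11119735382086586
```

```bash
python3 -m inch '{"rotation":[[0,0,0],[0,0,0],[0,0,0],[0,0,0],[0,0,0],[0,0,0],[0,0,0],[0,0,0],[0,0,0],[0,0,0],[0,0,0],[0,0,0]],"slide":[[0,-0.0003,-0.008],[0,-0.001,-0.016],[0,-0.0025,-0.025],[0,-0.0044,-0.0336],[0,-0.0078,-0.0445],[0,-0.0122,-0.0549],[0,-0.0174,-0.065],[0,-0.0235,-0.0746],[0,-0.0304,-0.0836],[0,-0.0381,-0.0919],[0,-0.0464,-0.0996],[0,-0.0464,-0.0996]],"grip":[-1,-1,-1,-1,-1,-1,-1,-1,-1,-1,-1,-1]}' 30
python3 - <<'E'
from h import *
s=bot.read_state();print(toF(s['tool_pos']))
p,d=save('scene','s8.png');cv2.imwrite('pics/s8z.png',cv2.resize(p[170:320,220:380,::-1],None,fx=5,fy=4,interpolation=cv2.INTER_CUBIC))
save('wrist','w8.png')
E
```

```text
time: 12.75
tool_pos: [0.6531, -0.0964, 0.1088]
tool_rot: [[0.054, -0.999, -0.003], [-0.999, -0.054, -0.001], [0.001, 0.003, -1.0]]
ft_force: [-20.0, 0.0, 20.1]
opening: 0.102
[ 27.40219312  -0.15974315 108.76333812]
```

View pics/s8z.png

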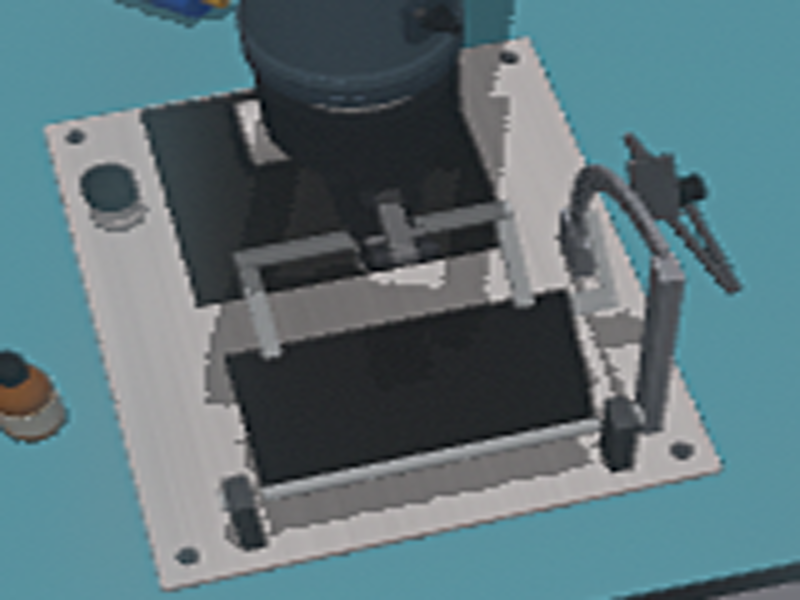

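View pics/w8.png

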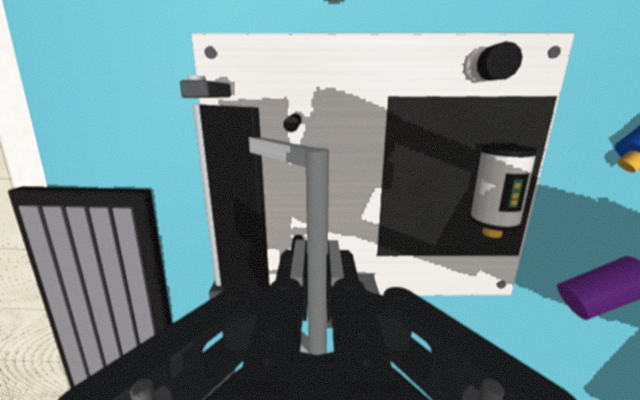

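```bash
cat >> h.py <<'E'
def plane(Q,it=8):
    for _ in range(it):
        c=Q.mean(0);n=np.linalg.svd(Q-c,full_matrices=False)[2][2];r=(Q-c)@n
        Q=Q[np.abs(r)<max(2,2*r.std())]
    n=n*np.sign(n[2]);return c,n,len(Q),r.std()
def flapang(sf):
    d=np.load(f'pics/{sf}.npy');p=cv2.imread(f'pics/{sf}.png');F=toF(pts('scene',d))
    x,y,z=F[...,0],F[...,1],F[...,2]
    m=(x>45)&(x<112)&(y>-70)&(y<60)&(z>55)&(z<150)
    c,n,k,r=plane(F[m]);print('flap plane',c,n,k,r,'ang',np.degrees(np.arctan2(-n[0],n[2])))
    t=(y>109)&(y<124)&(x>20)&(x<70)&(z>150)&(z<200)
    c,n,k,r=plane(F[t]);print('tab plane',c,n,k,r,'ang',np.degrees(np.arctan2(-n[0],n[2])))
    b=(np.abs(y)<48)&(np.abs(y)>25)&(z>120)&(z<190)&(x>-10)&(x<70);B=F[b]
    print('bar',len(B),B.mean(0) if len(B) else '')
    return F
E
python3 - <<'E'
from h import *
np.set_printoptions(precision=2,suppress=True)
F=flapang('s8')
E
```

```text
flap plane [84.82 -5.62 95.48] [0.77 0.   0.64] 1845 1.2290860417652008 ang -50.024384805351204
tab plane [ 42.71 116.77 177.03] [0.84 0.05 0.54] 95 0.9445004109590298 ang -57.03361557144279
bar 145 [ 38.99  -1.52 151.06]
```

Run:
```python
from h import *
np.set_printoptions(precision=2,suppress=True)
def ang(Q):
    for _ in range(8):
        c=np.median(Q,axis=0);c=Q.mean(0);u,sv,vt=np.linalg.svd((Q-c)[:,[0,2]],full_matrices=False);n=vt[1];r=(Q-c)[:,[0,2]]@n;Q=Q[np.abs(r)<2*max(r.std(),.5)]
    n=n*np.sign(n[1]);return np.degrees(np.arctan2(n[0],n[1])),len(Q),c
for n,f in(('scene','scene0'),('scene','s2'),('scene','s5'),('scene','s6'),('scene','s8'),('top','top0'),('top','t2'),('top','t6')):
    F=toF(pts(n,np.load(f'pics/{f}.npy')));x,y,z=F[...,0],F[...,1],F[...,2]
    t=(y>110)&(y<123)&(x>20)&(x<70)&(z>150)&(z<200)
    print(f,ang(F[t]))
F=toF(pts('scene',np.load('pics/s8.npy')));x,y,z=F[...,0],F[...,1],F[...,2]
m=(x>45)&(x<112)&(y>-70)&(y<60)&(z>55)&(z<150);print(ang(F[m]))
```

```text
scene0 (np.float64(58.21334027854838), 86, array([ 43.13, 116.9 , 176.69]))
s2 (np.float64(55.53915770881804), 87, array([ 42.95, 116.55, 176.69]))
s5 (np.float64(60.512597909256414), 86, array([ 43.33, 116.69, 176.6 ]))
s6 (np.float64(59.11035903550476), 87, array([ 43.36, 116.63, 176.1 ]))
s8 (np.float64(57.18392775598242), 82, array([ 42.83, 116.75, 176.97]))
top0 (np.float64(58.12643685822757), 28, array([ 40.66, 116.43, 178.62]))
t2 (np.float64(57.45792626209588), 31, array([ 39.94, 116.31, 179.48]))
t6 (np.float64(57.541584888631085), 30, array([ 40.26, 116.52, 178.93]))
(np.float64(50.00284807051856), 1852, array([84.8 , -5.42, 95.48]))
```

```bash
python3 -m inch '{"rotation":[[0,0,0],[0,0,0],[0,0,0],[0,0,0],[0,0,0],[0,0,0]],"slide":[[0,-0.002,-0.005],[0,-0.006,-0.009],[0,-0.010,-0.012],[0,-0.0137,-0.0147],[0,-0.0137,-0.0147],[0,-0.0137,-0.0147]],"grip":[-1,-1,-1,-1,-1,-1]}' 30
python3 - <<'E'
from h import *
np.set_printoptions(precision=2,suppress=True)
save('scene','s9.png');flapang('s9')
s=bot.read_state();print(s['time'],s['ft_force'],toF(s['tool_pos']),s['opening'])
E
```

```text
time: 13.6
tool_pos: [0.6682, -0.0955, 0.1206]
tool_rot: [[0.054, -0.999, 0.0], [-0.999, -0.054, -0.001], [0.001, -0.0, -1.0]]
ft_force: [-5.8, -1.6, 5.7]
opening: 0.098
flap plane [90.09 -5.79 99.13] [0.85 0.   0.52] 1698 1.1031846715726377 ang -58.33260697908616
tab plane [ 42.66 116.78 177.08] [0.85 0.04 0.52] 98 1.1565012919162192 ang -58.48490046275157
bar 121 [ 47.4    0.74 168.9 ]
13.65 [-6.87 -0.82  5.93] [ 42.56  -0.13 120.55] 0.10210140804438733
```

```bash
python3 -m inch '{"rotation":[[0,0,0],[0,0,0],[0,0,0],[0,0,0]],"slide":[[0,0,0],[0,0,0],[0,0,0],[0,0,0]],"grip":[-1,-1,-1,-1]}' 30
python3 - <<'E'
from h import *
np.set_printoptions(precision=2,suppress=True)
s=bot.read_state();p,d=save('wrist','w10.png');F=toF(pts('wrist',d,s));x,y,z=F[...,0],F[...,1],F[...,2]
g=(z>30)&(z<56)&(x>-185)&(x<-100)&(np.abs(y)<30);k=F[g]
r=least_squares(lambda q:np.hypot(k[:,0]-q[0],k[:,2]-q[1])-20,[-135,29],loss='soft_l1',f_scale=2);cx,cz=r.x
th=np.degrees(np.arctan2(x-cx,z-cz));w=g&(p.max(-1)<80)&(np.abs(y)<12)&(np.abs(th)<60);print(r.x,np.percentile(th[w],[5,95]))
p,d=save('scene','s10.png');cv2.imwrite('pics/s10z.png',cv2.resize(p[170:320,220:380,::-1],None,fx=5,fy=4,interpolation=cv2.INTER_CUBIC));flapang('s10')
s=bot.read_state();print(s['time'],s['ft_force'],s['dq'])
E
```

```text
time: 14.15
tool_pos: [0.6682, -0.0955, 0.1206]
tool_rot: [[0.054, -0.999, 0.0], [-0.999, -0.054, -0.001], [0.001, -0.0, -1.0]]
ft_force: [-7.0, -0.6, 6.1]
opening: 0.103
[-139.21   29.76] [-24.68  26.36]
flap plane [90.12 -4.7  99.19] [0.85 0.   0.52] 1686 1.0373034676218258 ang -58.450220581782084
tab plane [ 43.16 116.82 176.7 ] [0.86 0.08 0.5 ] 98 1.2541903278878959 ang -59.91272899413818
bar 119 [ 46.92  -0.27 169.69]
14.25 [-6.17 -1.36  6.03] [-0.  0. -0. -0.  0. -0.]
```

View pics/s10z.png

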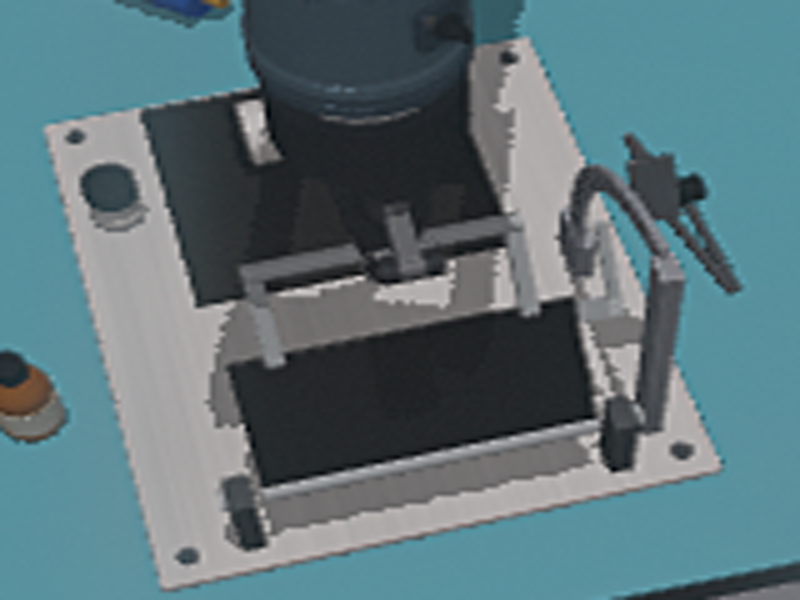

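View pics/w10.png

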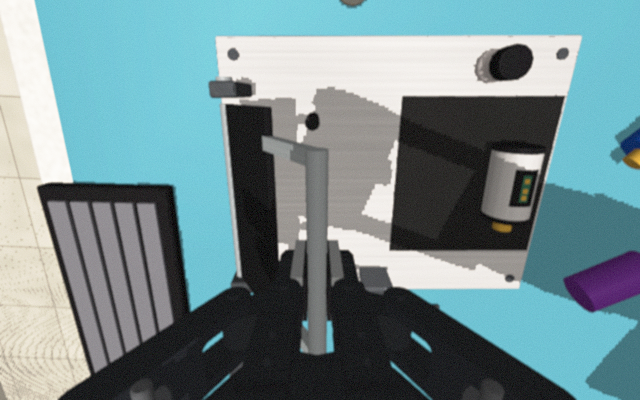

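The fingers hold the bar and nothing is moving. The flap reads 58.4°, against about 58° for the tab, and the window centre is about 1° from vertical. The other things on the bench are where they were, so I'm handing in.

```bash
python3 -c "
from bench import order
print(order.hand_in())"
```

```text
the job is handed in; nothing more can be done
None
```

I rolled the housing until its window faced up, raised the flap by its bar to line up with the index tab, and handed the job in at about 14 s, still holding the flap. `hand_in` gave no verdict, so success isn't confirmed.

**Last checks:**
- **Housing:** it rolled about 32 mm towards the robot. Its window edges sit at about -25° and +26°, so the middle is within about 1° of straight up. It lies on the plate with nothing touching it.
- **Flap:** it measures 58.4° and was steady between two pictures.
- **Index tab:** single readings of its angle ranged from 55.5° to 59.9°, because few pixels show it. They average about 58°, which puts the flap within the 4° allowed.
- **Grip:** the fingers hold the bar at 30 N with the arm still. About 9 N of wrist force remains, pushing the tool outwards from the hinge.
- **Other objects:** the tab stayed at the same measured position, and the pot, flask and tweezers looked unmoved. I did not check the spool, mouse, driver or tray at the end, but the arm never went near them.

**Things that disagreed or went wrong:**
- **Fingertip position:** the fingertips are about 42 mm behind the stated TCP at this half-open setting. My first push therefore passed above the housing without touching it, and I set the later heights from depth readings instead.
- **Camera offset:** the scene camera reads about 4 mm differently in x from the top camera.
- **Force during the raise:** the wrist force reached about 28 N at 50° because my path ran slightly inside the bar's arc. I corrected the path for the final part.

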